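# Change the tube rotator to the gear marked by the disc

### The arm

A 6-joint arm with a two-finger parallel gripper is mounted at the origin on the work surface. World frame = base frame: x ahead of the robot, y to its left, z up, the work surface at z = 0. Lengths are in mm, angles in rad, forces in N, time in s.
With the tool pointing down it reaches from about 275 to 825 mm from the base axis. Payload 5.2 kg.
Tool frame: the origin (TCP) lies at the very end of the fingers, on their centre line; the grasp point (between the pads) lies grasp_offset behind it (grasp_offset is the distance from the TCP to the grasp point, in mm); z points along the fingers, y is the line along which they close (so a half turn about z gives the same grasp; the last joint's range is limited). The gripper opens to 93 mm and grips with 3 to 60 N. Pads are 15 mm wide; open, the fingers measure 128 mm over their backs; the gripper's body (75 mm by 188 mm) begins 65 mm behind the grasp point.
Start: joints at [-1.551, 0.259, 1.535, -0, 1.348, -0.203], TCP at [121.55, -536.405, 218.653] pointing down, gripper open.
Joint ranges: [-3.14, 3.14], [-0.91, 2.08], [0.19, 2.58], [-1.22, 4.36], [0.22, 2.71], [-3.12, 3.12]. Speed limits (rad/s): [2.57, 2.57, 3.14, 3.14, 3.14, 3.14].

### API

Orientations are given as a rotation vector (axis times angle).
In Python, from plant import * gives the robot as it stands.
- The arm moves only by the tool jog_arm, never from a script. Its argument "increments" is a list of rows, each a list of 3 entries, a list of its own where there are three numbers: the shift along the tool's x, y, z in mm, then the turn about the tool's z in degrees, then the opening, from 0 (shut) to 1 (fully open). A call has 1 to 20 rows; each row shifts and turns the commanded pose from where the row before left it, along the tool's axes as they then stand; what a row does not reach is not made up. A row lasts 1/12 s, in which the tool goes at most 41.7 mm and 7.16 degrees, less where a joint would pass 70% of its speed; a pose out of reach is approached as far as the arm can. A call with a gripper value outside its range is refused whole. The fingers move at their own pace and stop on an object; the grip force is fixed at half the most. Time passes only in rows, so rows that do not move let the fingers close. It gives the time, the measured TCP pose, the force, the opening and the grip force at its end, in the units of the state.
- observe(): the state, without advancing time (a new reading comes with each control period).
- capture(name): name is "scene" or "top" or "wrist"; returns the picture (384x512x3 uint8, red, green, blue); there is no depth.
- camera_params(name): a dict with "fx", "fy", "cx", "cy" (pixels), "eye" and "orientation" of the camera in the world. Camera axes: x right, y up, looking along -z (the intrinsics and any distortion apply to the point x, -y, -z); pixel columns grow to the right and rows downward; lengths in mm; the calibration is good to about 2 mm. A picture is of the moment at which its call begins: read the wrist's pose just before it. camera_params takes no time and is no camera call; for the wrist camera it gives the pose at the moment of the call.
- close_job(): hands the job in; it is judged then, once.
The state is a dict: "time": time; "q": joint angles; "qd": joint speeds; "effort": joint torques, N m; "eef_pos": TCP position; "ee_rot": TCP orientation; "wrist_force": force on the tool from outside, world axes, zero at the start; "moment": the same for the moment, N m; "opening": finger opening in mm; "grasp_force": force on a finger pad.
Only numpy, scipy, OpenCV 4.12 (cv2) and the standard library are available. Lean on these libraries where they do the work, as an engineer would, in place of code of your own. Each camera call takes 0.05 s, during which the arm holds its last target. There are 200 camera calls.

### The job

Change gear on the tube rotator: push the black-gripped selector lever with the fingertips out of the slot it is in, across the H-shaped gate, and fully home into the slot marked by the round disc. Only push it, never pinch the grip between the fingers, and do not put it into the slot marked by the long bar on the way. Leave everything else on the bench where it stands, and finish with the robot clear of the lever.

Things in the scene. Friction and masses are not known exactly. Their poses are not given: they have to be found in the camera images.
- rotator: Bench tube rotator, fixed: cream casing 82 mm high, spanning x -120 to 120 mm and y -110 to 150 mm of its own frame; beyond its +y end a drum of tubes (y 148 to 238, up to 150 mm high). Origin on the bench straight under the lever's pivot; z up. Black marks on the casing: a square (at -x) and a cross (at +x) for the slots of the +y column; the disc and the bar for those of the -y column.
- gate (a point): Centre of the aluminium gate plate (96 by 94 mm) on the casing, on its top face 90 mm above the bench, axes as the rotator. Its H opening: two columns along x at y = +22 and y = -22 mm, 14 mm wide, each with a slot at +x and one at -x; one cross lane along y at x = 0, 16 mm wide, joins them. The lever's rod is 10 mm, so it changes column only within about 3 mm of x = 0.
- grip (a point): Centre of the lever's black grip, an upright block 40 by 40 by 60 mm high with notched corners on a 10 mm steel rod. It leans with the lever. The pivot is 20 mm above the rotator's origin and this point 135 mm from the pivot: 155 mm above the bench when upright (grip from 125 to 185 mm). Fully home in a slot it is about 40 mm to the side and 43 mm along from the origin.
- lever_across (a joint): Sideways lean of the lever (rad), about the rotator's x axis. -0.30 (stop): in the +y column, where it starts; +0.30 (stop): in the -y column, which has the disc and the bar. The stop of each side lines the rod up with that column. About 1.5 N at the grip moves it; it stays where it is left.
- lever_along (a joint): Lean of the lever along the slots (rad), about the rotator's y axis. 0: in the cross lane; it passes sideways between about -0.04 and 0.04. +0.34 (stop): fully home in a slot at +x; -0.34 (stop): fully home in a slot at -x. About 1.5 N at the grip moves it; it stays where it is left.
- disc_plate: Black round disc, 38 mm across, 4 mm thick, fixed on the casing top. It marks the wanted slot: it lies just past one end of the -y column, at x = +68 or -68 mm and y = -24 mm in the rotator's frame. Origin at the centre of its underside, 82 mm above the bench.
- bar_plate: Black narrow bar, 44 by 12 mm, 4 mm thick, fixed on the casing top past the other end of the -y column. It marks the slot to keep out of. Origin at the centre of its underside.
- vial: Bystander, loose: small capped vial 28 mm across, 55 mm high, standing on the casing near its +y edge. Origin at the base.
- cream_jar: Bystander, loose: squat jar 40 mm across, 45 mm high, standing on the casing near its +y edge. Origin at the base.
- beaker: Bystander, loose: glass beaker 70 mm across, 90 mm high, on the bench beside the rotator's -y side. Origin at the base.
- reagent_bottle: Bystander, loose: clear bottle 64 mm across, 135 mm high, on the bench beside the rotator's -y side. Origin at the base.
- pipette: Bystander, loose: pipette 215 mm long, 22 mm high, lying on the bench along the rotator's front (-x) side. Origin at mid length, on the bench.
- dish: Bystander, loose: glass dish 88 mm across, 16 mm high, on the bench behind the rotator (+x). Origin at the base.
- brown_bottle: Bystander, loose: amber bottle 52 mm across, 100 mm high, on the bench behind the rotator (+x). Origin at the base.

How it is judged (in metres and radians):
On the way:
1. the lever has crossed the gate into the column of the disc and the bar (value of joint lever_across above 0.25 rad), for 0.05 s.
At the end, for the whole second after the job is handed in: The lever rests in the slot at the disc: lever_across above 0.25 rad and lever_along within 0.055 rad of its 0.34 rad stop on the disc's side, still and released (value of joint lever_across above 0.25 rad and ((x of disc_plate in the frame of rotator above 0 m and value of joint lever_along above 0.285 rad) or (not (x of disc_plate in the frame of rotator above 0 m) and value of joint lever_along below -0.285 rad)) and velocity of joint lever_along between -0.05 and 0.05 rad/s); the robot touches nothing.
It fails at once if the lever is put into the slot marked by the bar (value of joint lever_across above 0.2 rad and ((x of disc_plate in the frame of rotator above 0 m and value of joint lever_along below -0.2 rad) or (not (x of disc_plate in the frame of rotator above 0 m) and value of joint lever_along above 0.2 rad))).
It fails at once if the lever's grip is pinched between the fingers (both its opposite faces pressed at once) (contact force between each of lever_along_c0, lever_along_c1 and the fingers above 1 N or contact force between each of lever_along_c2, lever_along_c3 and the fingers above 1 N).
It fails at once if a loose thing on the bench or on the rotator is moved more than 15 mm, lifted or knocked over (distance of any of vial, cream_jar, beaker, reagent_bottle, pipette, dish, brown_bottle from where it was at the start of the episode above 0.015 m or angle between any of vial, cream_jar, beaker, reagent_bottle, pipette, dish, brown_bottle's own z axis and vertical above 0.3 rad).
It also fails if it takes over 64 s, if anything falls off the work surface, if the arm or the gripper's body presses on something with over 40 N, if the wrist force passes 120 N, or if a joint passes its speed limit or range.

## Working session

There is one attempt and no reset: what is moved stays moved. The work goes in short steps, Python scripts to look and compute and a tool call to move; the robot and the scene stay as the last step left them, time stands still between calls to the robot, and variables do not carry over. Pictures are saved under pics/ and viewed, at most 10 in all, crops included, and the job is handed in when it is done.

Besides the shell and the picture viewer there is one more tool, called after "Call:" by a JSON object that holds its "fn" and its "kwargs". jog_arm: Moves the arm, as the interface text tells. Its arguments: {"type":"object","properties":{"increments":{"type":"array","items":{"type":"array"}}},"required":["increments"]}

```bash
mkdir -p pics; python3 - <<'E'
from plant import *
import cv2,numpy as np
for n in("scene","top"):
    im=capture(n); cv2.imwrite(f"pics/{n}0.png",cv2.cvtColor(np.asarray(im),cv2.COLOR_RGB2BGR)); print(n,camera_params(n))
print(observe())
E
```

```text
scene {'fx': 366.9178363438964, 'fy': 366.9178363438964, 'cx': 251.34778079505045, 'cy': 196.0801927716083, 'eye': array([1037.58571248,   80.94659053,  600.54448847]), 'orientation': array([0.55540576, 0.63155626, 1.65730354])}
top {'fx': 368.4413814394209, 'fy': 368.4413814394209, 'cx': 254.92485680349102, 'cy': 191.16761954306213, 'eye': array([449.07300959,  17.75250747, 859.33386893]), 'orientation': array([ 0.12804403, -0.16393159, -1.57709351])}
{'time': 0.1, 'q': array([-1.55080794e+00,  2.59234914e-01,  1.53595646e+00, -2.30518012e-06,
        1.34800752e+00, -2.02779423e-01]), 'qd': array([ 0.00162044, -0.00066929, -0.00245629,  0.0031754 ,  0.00029403,
       -0.00010575]), 'effort': array([ 1.24129689e-03, -4.38215697e+01, -2.84643620e+01,  7.19221355e-02,
        3.62002593e-02, -5.43735041e-05]), 'eef_pos': array([ 121.53459696, -535.90407711,  217.92669012]), 'ee_rot': array([-3.12053498e+00, -3.49022737e-01, -2.26645790e-04]), 'wrist_force': array([ 0.03236693, -0.32086732, -0.03164059]), 'moment': array([-0.01681234, -0.01232435, -0.00272165]), 'grasp_force': 0.0, 'opening': 93.08705191020455}
```

View pics/top0.png

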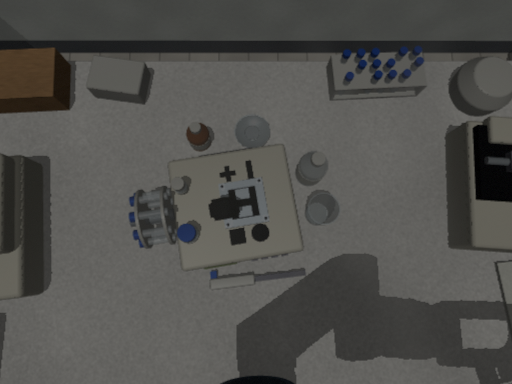

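View pics/scene0.png

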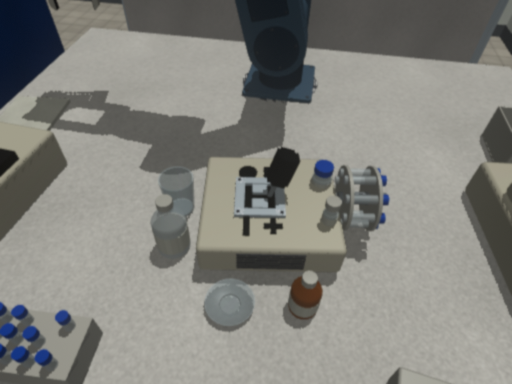

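The disc is at top-image px (260,232), which is the -x side, and the bar is at (250,170), the +x side. The square is at (237,236) and the cross at (228,173). The grip is near (222,208). Next I'll measure these positions.

```bash
cat > h.py <<'E'
import numpy as np,cv2
from scipy.spatial.transform import Rotation as R
def ray(c,u,v):
    d=np.array([(u-c['cx'])/c['fx'],-(v-c['cy'])/c['fy'],-1.])
    return np.array(c['eye']),R.from_rotvec(c['orientation']).apply(d)
def onz(c,u,v,z):
    e,d=ray(c,u,v); return e+d*(z-e[2])/d[2]
def proj(c,p):
    q=R.from_rotvec(c['orientation']).inv().apply(np.asarray(p)-c['eye'])
    return c['cx']-c['fx']*q[...,0]/q[...,2], c['cy']+c['fy']*q[...,1]/q[...,2]
E
python3 - <<'E'
from plant import *
from h import *
c=camera_params("top"); im=cv2.imread("pics/top0.png")
g=im.max(2); m=((g<45)*255).astype(np.uint8); m[:140]=0;m[270:]=0;m[:,:165]=0;m[:,305:]=0
n,l,s,ce=cv2.connectedComponentsWithStats(m)
for i in range(1,n):
    if s[i,4]>15: print(s[i],ce[i],onz(c,*ce[i],86)[:2])
a=cv2.resize(im[140:275,165:305],None,fx=4,fy=4,interpolation=cv2.INTER_CUBIC)
s0=cv2.imread("pics/scene0.png"); b=cv2.resize(s0[135:275,195:355],None,fx=4,fy=4,interpolation=cv2.INTER_CUBIC)
cv2.imwrite("pics/a.png",a);cv2.imwrite("pics/b.png",b)
E
```

```text
[246 161   7  17  83] [249.09638554 168.87951807] [643.32547979  11.01361402]
[220 166  15  15 106] [227.20754717 173.33018868] [633.84020756  58.21940172]
[209 186  50  34 867] [232.15916955 205.23529412] [564.35950702  47.7100289 ]
[165 196  11  37 165] [169.95151515 214.56363636] [545.88658996 178.26094021]
[252 224  17  17 232] [259.98706897 232.15517241] [506.84554758 -10.35677025]
[230 228  16  17 212] [237.48584906 235.79245283] [499.83317671  36.73425762]
```

View pics/a.png

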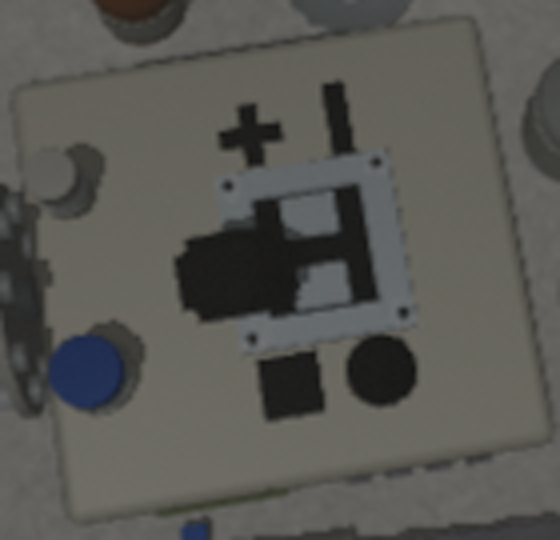

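View pics/b.png

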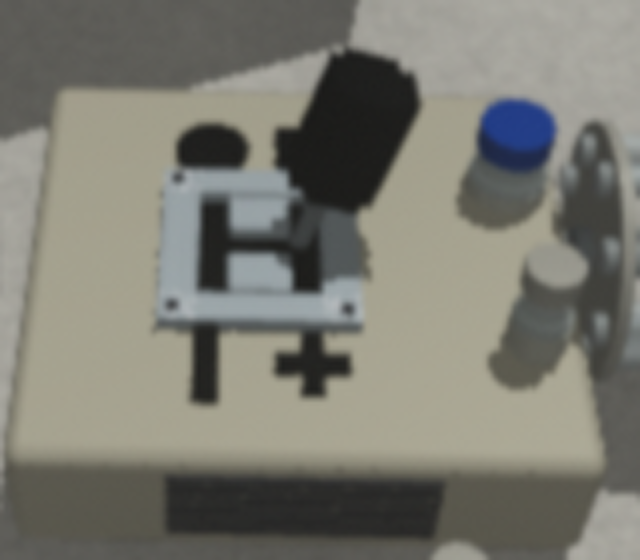

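The crops show the gate screws at crop-a px (228,185), (377,161), (404,313) and (252,339). The grip leans to +y, slightly towards the square. Next I'll compare it with projected lean candidates.

```bash
cat >> h.py <<'E'
def grip(T,th,ac,al,h=135,off=(0,0)):
    # ac about x, al about y
    r=R.from_euler('y',al)*R.from_euler('x',ac)
    p=np.array([0,0,20])+r.apply(np.array([off[0],off[1],h]))
    return T+R.from_euler('z',th).apply(p)
E
python3 - <<'E'
from plant import *
from h import *
c=camera_params("top"); s=camera_params("scene")
P=np.array([onz(c,165+u/4-.4,140+v/4-.4,90)[:2] for u,v in[(228,185),(377,161),(404,313),(252,339)]])
print(P, P.mean(0),[np.linalg.norm(P[i]-P[(i+1)%4]) for i in range(4)])
Q=np.array([onz(s,195+u/4-.4,135+v/4-.4,90)[:2] for u,v in[(348,308),(172,303),(178,177)]]);print(Q,'scene centre',(Q[0]+Q[2])/2)
M=np.array([onz(c,*p,86)[:2] for p in[(259.99,232.16),(249.1,168.9),(237.5,235.8),(227.2,173.3)]]);
print(M.mean(0))
e=P[1]-P[2]+P[0]-P[3]+ (M[1]-M[0]+M[3]-M[2]);th=np.arctan2(e[1],e[0]);print('th',th)
T=np.r_[P.mean(0),0]
from scipy.optimize import least_squares
res={}
for nm,cc in(("top",c),("scene",s)):
    im=cv2.imread(f"pics/{nm}0.png"); m=((im.max(2)<(40 if nm=="top" else 45))*255).astype(np.uint8)
    print(nm,[ (a, np.round(proj(cc,grip(T,th,-.3,a)),1), np.round(proj(cc,grip(T,th,-.3,a,165)),1)) for a in(-.34,-.2,-.1,0,.1,.34)])
E
```

```text
[[605.64076488  69.90373822]
 [618.01741725  -9.55008575]
 [536.3162641  -22.46756667]
 [523.56800805  57.13484478]] [570.88561357  23.75523264] [np.float64(80.41201195609304), np.float64(82.71601864166111), np.float64(80.61675967623279), np.float64(83.06011107686959)]
[[602.57617575  70.61223698]
 [614.27637855  -8.6729919 ]
 [533.95925277 -21.54401345]] scene centre [568.26771426  24.53411176]
[570.95987811  23.89600512]
th 0.15662712458060218
top [(-0.34, array([226.6, 222.5]), array([221.9, 226.9])), (-0.2, array([225.1, 213.5]), array([220. , 215.3])), (-0.1, array([224. , 206.9]), array([218.6, 207. ])), (0, array([223. , 200.4]), array([217.3, 198.7])), (0.1, array([222. , 194.1]), array([216.1, 190.7])), (0.34, array([219.9, 180. ]), array([213.5, 172.9]))]
scene [(-0.34, array([281.1, 160.3]), array([286.8, 145.9])), (-0.2, array([281.7, 164.7]), array([287.8, 151. ])), (-0.1, array([282.1, 168.8]), array([288.4, 155.8])), (0, array([282.4, 173.5]), array([288.9, 161.5])), (0.1, array([282.7, 178.9]), array([289.4, 168.2])), (0.34, array([283.2, 194.1]), array([290.2, 187.3]))]
```

Call:
{"fn": "jog_arm", "kwargs": {"increments": [[[0,0,-40],3.8,0],[[23,-27,0],0,0],[[23,-27,0],0,0],[[23,-27,0],0,0],[[23,-27,0],0,0],[[23,-27,0],0,0],[[23,-27,0],0,0],[[23,-27,0],0,0],[[23,-27,0],0,0],[[23,-27,0],0,0],[[23,-27,0],0,0],[[23,-27,0],0,0],[[23,-27,0],0,0],[[23,-27,0],0,0],[[23,-27,0],0,0],[[23,-27,0],0,0],[[23,-27,0],0,0],[[23,-27,0],0,0],[[0,0,0],0,0],[[0,0,0],0,0]]}}

```text
time: 1.77
eef_pos: [436.3, -20.5, 258.2]
ee_rot: [-3.131, -0.253, 0.002]
wrist_force: [0.2, -0.3, 0.7]
opening: 0.5
grasp_force: 0.0
```

```bash
cat > st.py <<'E'
from plant import *
from h import *
T=np.array([570,24,0.]);TH=.157
def st():
    o=observe(); r=R.from_rotvec(o['ee_rot']); x=r.apply([1,0,0]);z=r.apply([0,0,1])
    F=R.from_euler('z',-TH)
    print('t%.2f'%o['time'],'rot-frame',np.round(F.apply(o['eef_pos']-T),1),'yaw',round(np.arctan2(x[1],x[0])-TH,3),'z',np.round(z,3),'F',np.round(F.apply(o['wrist_force']),1),'open',round(o['opening'],1),'q',np.round(o['q'],2))
def shot(n,name,box=None,k=3):
    im=np.asarray(capture(n))[...,::-1]
    if box: x,y,X,Y=box; im=cv2.resize(im[y:Y,x:X],None,fx=k,fy=k,interpolation=cv2.INTER_CUBIC)
    cv2.imwrite(name,im)
if __name__=="__main__": st()
E
python3 st.py
```

```text
t1.77 rot-frame [-139.   -23.   258.2] yaw 0.004 z [-0.001  0.    -1.   ] F [ 0.2 -0.3  0.7] open 0.5 q [-0.3   0.02  1.71 -0.    1.4   1.11]
```

Call:
{"fn": "jog_arm", "kwargs": {"increments": [[[16,-16,0],0,0],[[16,-16,0],0,0],[[16,-16,0],0,0],[[16,-15,0],0,0],[[0,0,30],0,0],[[0,0,30],0,0],[[0,0,30],0,0],[[0,0,23],0,0],[[0,0,0],0,0]]}}

```text
time: 2.52
eef_pos: [485.6, 48.8, 141.0]
ee_rot: [-3.131, -0.242, 0.015]
wrist_force: [-0.9, 0.7, -0.3]
opening: 0.6
grasp_force: 0.0
```

```bash
python3 - <<'E'
from st import *
st(); shot("scene","pics/s1.png",(195,75,395,265),3)
E
```

```text
t2.52 rot-frame [-79.5  37.7 141. ] yaw -0.002 z [-0.01   0.001 -1.   ] F [-0.8  0.8 -0.3] open 0.6 q [-0.13  0.22  1.78 -0.    1.14  1.29]
```

View pics/s1.png

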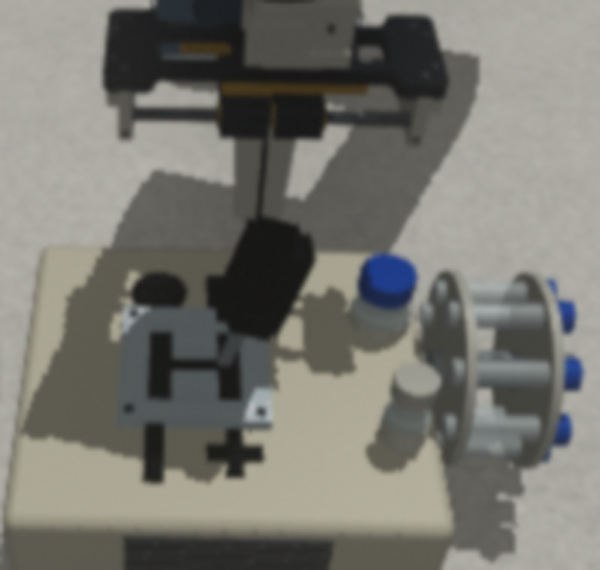

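The closed fingers stand behind (-x of) the grip, level with it and clear of everything. I'll creep in to find contact.

Call:
{"fn": "jog_arm", "kwargs": {"increments": [[[5,0,0],0,0],[[5,0,0],0,0],[[5,0,0],0,0],[[4,0,0],0,0],[[4,0,0],0,0],[[0,0,0],0,0],[[0,0,0],0,0]]}}

```text
time: 3.15
eef_pos: [512.6, 53.8, 145.8]
ee_rot: [3.132, 0.246, 0.0]
wrist_force: [-1.5, 0.1, -0.0]
opening: 0.6
grasp_force: 0.0
```

Call:
{"fn": "jog_arm", "kwargs": {"increments": [[[2,0,0],0,0],[[2,0,0],0,0],[[0,0,0],0,0]]}}

```text
time: 3.4
eef_pos: [516.6, 54.4, 145.7]
ee_rot: [-3.132, -0.246, -0.0]
wrist_force: [-0.1, 0.6, -1.0]
opening: 0.6
grasp_force: 0.0
```

Call:
{"fn": "jog_arm", "kwargs": {"increments": [[[2,0,0],0,0],[[2,0,0],0,0],[[0,0,0],0,0]]}}

```text
time: 3.65
eef_pos: [520.3, 55.1, 145.6]
ee_rot: [-3.132, -0.246, 0.0]
wrist_force: [-0.6, 0.6, 1.3]
opening: 0.4
grasp_force: 0.6
```

Call:
{"fn": "jog_arm", "kwargs": {"increments": [[[2,0,0],0,0],[[2,0,0],0,0],[[0,0,0],0,0]]}}

```text
time: 3.9
eef_pos: [524.6, 55.7, 145.7]
ee_rot: [-3.132, -0.245, -0.0]
wrist_force: [-1.4, 0.8, 0.9]
opening: 0.8
grasp_force: 0.5
```

```bash
python3 st.py
```

```text
t3.90 rot-frame [-39.9  38.4 145.7] yaw -0.001 z [ 0.  0. -1.] F [-1.2  1.   0.9] open 0.8 q [-0.11  0.28  1.69  0.    1.17  1.31]
```

```bash
python3 - <<'E'
from st import *
shot("scene","pics/s2.png",(225,105,335,235),4)
E
```

```text
(no output)
```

View pics/s2.png

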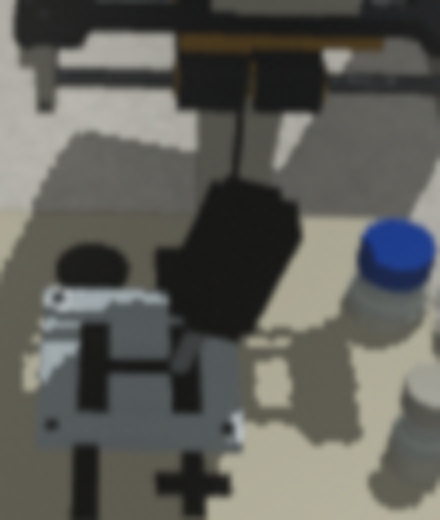

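Call:
{"fn": "jog_arm", "kwargs": {"increments": [[[2,0,0],0,0],[[2,0,0],0,0],[[2,0,0],0,0],[[2,0,0],0,0],[[2,0,0],0,0],[[2,0,0],0,0],[[0,0,0],0,0],[[0,0,0],0,0]]}}

```text
time: 4.62
eef_pos: [536.3, 57.4, 145.6]
ee_rot: [3.132, 0.246, 0.0]
wrist_force: [-0.4, -1.0, 1.0]
opening: 0.6
grasp_force: 0.2
```

```bash
python3 st.py
```

```text
t4.62 rot-frame [-28.1  38.3 145.6] yaw -0.001 z [ 0. -0. -1.] F [-0.5 -0.9  1. ] open 0.6 q [-0.1   0.3   1.67 -0.    1.17  1.31]
```

Call:
{"fn": "jog_arm", "kwargs": {"increments": [[[-15,0,0],0,0],[[-25,0,0],0,0],[[-15,0,-35],0,0],[[-30,0,-25],0,0],[[-40,0,-10],0,0],[[-40,0,0],0,0],[[-40,0,0],0,0],[[0,0,0],0,0]]}}

```text
time: 5.28
eef_pos: [327.0, 26.1, 215.0]
ee_rot: [3.132, 0.246, -0.005]
wrist_force: [-0.1, 1.1, -0.5]
opening: 0.8
grasp_force: 0.0
```

```bash
python3 - <<'E'
from st import *
st(); shot("top","pics/t3.png",(165,140,305,275),4)
E
```

```text
t5.28 rot-frame [-239.7   40.   215. ] yaw -0.0 z [-0.003 -0.    -1.   ] F [ 0.1  1.  -0.5] open 0.8 q [-0.26 -0.16  1.99 -0.    1.31  1.15]
```

View pics/t3.png

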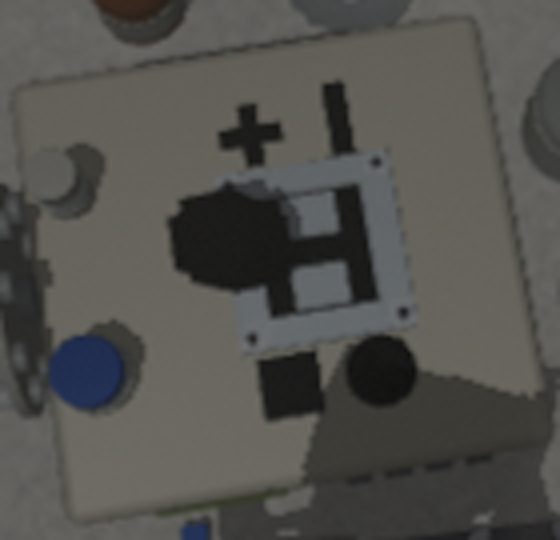

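Grip top-face centre is at crop (213,237), i.e. px (218.3,199.2), against a predicted (217.3,198.7) at zero lean. So along ≈ 0, and the lever is in the cross lane. Now I'll go round to the +y side at height.

Call:
{"fn": "jog_arm", "kwargs": {"increments": [[[0,-35,-15],0,0],[[0,-35,0],0,0],[[30,0,0],0,0],[[35,0,0],0,0],[[35,0,0],0,0],[[35,0,0],0,0],[[35,0,0],0,0],[[35,0,0],0,0],[[33,0,0],0,0],[[0,0,0],0,0],[[0,0,0],0,0]]}}

```text
time: 6.25
eef_pos: [559.6, 132.1, 228.9]
ee_rot: [-3.132, -0.246, 0.002]
wrist_force: [-0.3, -0.0, -0.4]
opening: 0.4
grasp_force: 0.0
```

```bash
python3 st.py
```

```text
t6.25 rot-frame [  6.7 108.4 228.9] yaw -0.0 z [-0.002  0.    -1.   ] F [-0.3  0.  -0.4] open 0.4 q [0.04 0.3  1.46 0.   1.39 1.45]
```

Call:
{"fn": "jog_arm", "kwargs": {"increments": [[[-6,0,20],0,0],[[0,0,30],0,0],[[0,0,29],0,0],[[0,0,0],0,0],[[0,0,0],0,0],[[0,0,0],0,0]]}}

```text
time: 6.75
eef_pos: [552.5, 130.9, 153.4]
ee_rot: [3.132, 0.246, 0.003]
wrist_force: [-0.2, -0.1, 0.5]
opening: 0.1
grasp_force: 0.0
```

```bash
python3 st.py
```

```text
t6.75 rot-frame [ -0.6 108.3 153.4] yaw -0.0 z [ 0.002  0.    -1.   ] F [-0.2 -0.1  0.5] open 0.1 q [0.04 0.34 1.59 0.   1.21 1.45]
```

Call:
{"fn": "jog_arm", "kwargs": {"increments": [[[0,5,3],0,0],[[0,5,2],0,0],[[0,5,0],0,0],[[0,5,0],0,0],[[0,5,0],0,0],[[0,5,0],0,0],[[0,5,0],0,0],[[0,5,0],0,0],[[0,0,0],0,0]]}}

```text
time: 7.5
eef_pos: [558.4, 90.3, 146.8]
ee_rot: [3.132, 0.244, 0.001]
wrist_force: [1.3, -0.2, 0.1]
opening: 0.3
grasp_force: 0.0
```

Call:
{"fn": "jog_arm", "kwargs": {"increments": [[[0,5,0],0,0],[[0,5,0],0,0],[[0,5,0],0,0],[[0,5,0],0,0],[[0,0,0],0,0]]}}

```text
time: 7.92
eef_pos: [561.4, 70.3, 146.5]
ee_rot: [3.131, 0.244, -0.0]
wrist_force: [-0.3, 0.4, -1.1]
opening: 0.6
grasp_force: 0.0
```

```bash
python3 - <<'E'
from st import *
st(); shot("scene","pics/s4.png",(205,95,345,245),4)
E
```

```text
t7.92 rot-frame [ -1.3  47.1 146.5] yaw -0.001 z [-0.    -0.001 -1.   ] F [-0.3  0.5 -1.1] open 0.6 q [-0.07  0.34  1.6  -0.    1.2   1.34]
```

View pics/s4.png

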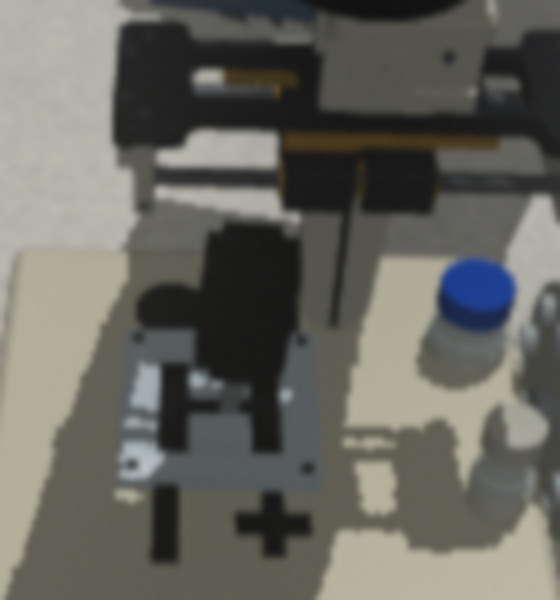

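The lever is moving along the cross lane and stands near mid-gate: grip at crop (250,300), fingers at its right face. Continuing to push.

Call:
{"fn": "jog_arm", "kwargs": {"increments": [[[0,5,0],0,0],[[0,5,0],0,0],[[0,5,0],0,0],[[0,5,0],0,0],[[0,5,0],0,0],[[0,5,0],0,0],[[0,5,0],0,0],[[0,5,0],0,0],[[0,3,0],0,0],[[0,0,0],0,0]]}}

```text
time: 8.8
eef_pos: [568.0, 28.1, 146.4]
ee_rot: [3.132, 0.244, -0.0]
wrist_force: [0.3, 0.2, -0.0]
opening: 0.9
grasp_force: 0.0
```

Call:
{"fn": "jog_arm", "kwargs": {"increments": [[[0,2,0],0,0],[[0,2,0],0,0],[[0,0,0],0,0]]}}

```text
time: 9.05
eef_pos: [568.4, 24.9, 146.5]
ee_rot: [3.132, 0.246, -0.001]
wrist_force: [1.1, 0.1, -0.1]
opening: 0.3
grasp_force: 0.0
```

```bash
python3 st.py
```

```text
t9.05 rot-frame [ -1.4   1.1 146.5] yaw -0.0 z [-0. -0. -1.] F [ 1.1 -0.1 -0.1] open 0.3 q [-0.15  0.35  1.59 -0.    1.2   1.26]
```

Not at the stop yet, so I'll creep on.

Call:
{"fn": "jog_arm", "kwargs": {"increments": [[[0,2,0],0,0],[[0,1,0],0,0],[[0,0,0],0,0]]}}

```text
time: 9.3
eef_pos: [569.0, 22.0, 146.6]
ee_rot: [3.132, 0.246, -0.0]
wrist_force: [0.2, 0.1, 0.2]
opening: 0.7
grasp_force: 0.2
```

Call:
{"fn": "jog_arm", "kwargs": {"increments": [[[0,2,0],0,0],[[0,0,0],0,0]]}}

```text
time: 9.47
eef_pos: [569.3, 19.9, 146.7]
ee_rot: [3.132, 0.246, 0.0]
wrist_force: [0.7, -0.2, -1.2]
opening: 0.9
grasp_force: 0.2
```

```bash
python3 - <<'E'
from st import *
st(); shot("scene","pics/s5.png",(195,95,335,245),4)
E
```

```text
t9.47 rot-frame [ -1.3  -3.9 146.7] yaw -0.0 z [ 0. -0. -1.] F [ 0.7 -0.3 -1.2] open 0.9 q [-0.16  0.35  1.59 -0.    1.2   1.25]
```

View pics/s5.png

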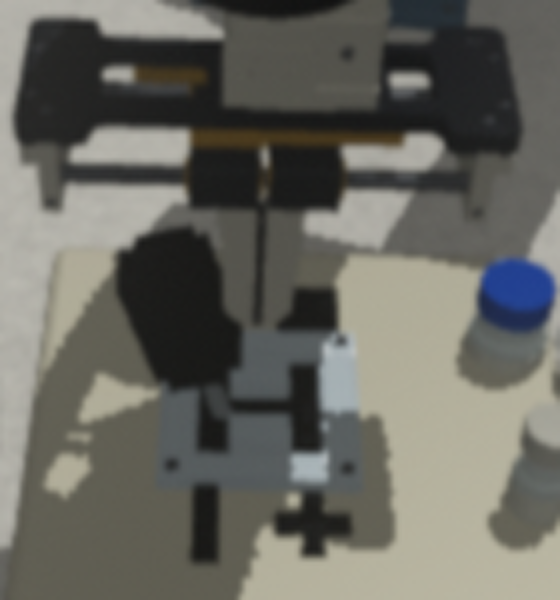

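The lever leans into the disc/bar column with no stop force yet. I'll keep creeping until the force rises.

Call:
{"fn": "jog_arm", "kwargs": {"increments": [[[0,2,0],0,0],[[0,1,0],0,0],[[0,0,0],0,0]]}}

```text
time: 9.77
eef_pos: [569.8, 17.0, 146.7]
ee_rot: [3.132, 0.245, 0.0]
wrist_force: [0.3, -0.4, -0.4]
opening: 0.5
grasp_force: 0.1
```

Call:
{"fn": "jog_arm", "kwargs": {"increments": [[[0,2,0],0,0],[[0,0,0],0,0]]}}

```text
time: 9.93
eef_pos: [570.0, 15.4, 146.5]
ee_rot: [-3.131, -0.245, 0.0]
wrist_force: [0.6, 2.5, -0.0]
opening: 1.0
grasp_force: 0.8
```

Call:
{"fn": "jog_arm", "kwargs": {"increments": [[[0,1,0],0,0],[[0,0,0],0,0]]}}

```text
time: 10.1
eef_pos: [570.0, 14.8, 146.5]
ee_rot: [-3.131, -0.245, 0.001]
wrist_force: [-0.9, 4.3, -0.4]
opening: 0.5
grasp_force: 1.9
```

Call:
{"fn": "jog_arm", "kwargs": {"increments": [[[0,2,0],0,0],[[0,0,0],0,0],[[0,0,0],0,0]]}}

```text
time: 10.35
eef_pos: [570.1, 13.4, 146.3]
ee_rot: [-3.13, -0.246, 0.001]
wrist_force: [-0.5, 5.6, -1.5]
opening: 0.3
grasp_force: 2.7
```

At the stop (force rising). Retreat, rise, and go round to the +x side of the grip.

Call:
{"fn": "jog_arm", "kwargs": {"increments": [[[0,-15,0],0,0],[[0,-20,0],0,0],[[0,0,-30],0,0],[[0,0,-30],0,0],[[0,0,-20],0,0],[[30,0,0],0,0],[[35,0,0],0,0],[[0,20,0],0,0],[[0,30,0],0,0],[[0,16,0],0,0],[[0,0,0],0,0],[[0,0,0],0,0]]}}

```text
time: 11.35
eef_pos: [639.5, -9.5, 226.6]
ee_rot: [3.132, 0.242, -0.0]
wrist_force: [-0.8, 0.8, -0.1]
opening: 0.5
grasp_force: 0.0
```

```bash
python3 st.py
```

```text
t11.35 rot-frame [ 63.4 -43.9 226.6] yaw -0.003 z [-0. -0. -1.] F [-0.7  0.9 -0.1] open 0.5 q [-0.19  0.42  1.29 -0.    1.44  1.23]
```

Call:
{"fn": "jog_arm", "kwargs": {"increments": [[[0,0,30],0,0],[[0,0,30],0,0],[[0,0,20],0,0],[[0,0,0],0,0],[[0,0,0],0,0],[[-8,0,0],0,0],[[-8,0,0],0,0],[[-8,0,0],0,0],[[-6,0,0],0,0],[[-5,0,0],0,0],[[-5,0,0],0,0],[[-5,0,0],0,0],[[-5,0,0],0,0],[[-5,0,0],0,0],[[-5,0,0],0,0],[[-5,0,0],0,0],[[-5,0,0],0,0],[[0,0,0],0,0]]}}

```text
time: 12.85
eef_pos: [568.8, -19.1, 146.2]
ee_rot: [-3.132, -0.245, 0.004]
wrist_force: [0.7, 1.2, -0.4]
opening: 0.4
grasp_force: 0.1
```

```bash
python3 st.py
```

```text
t12.85 rot-frame [ -7.9 -42.4 146.2] yaw -0.001 z [-0.002  0.    -1.   ] F [ 0.9  1.1 -0.4] open 0.4 q [-0.23  0.35  1.59 -0.    1.2   1.19]
```

Call:
{"fn": "jog_arm", "kwargs": {"increments": [[[-3,0,0],0,0],[[-2,0,0],0,0],[[0,0,0],0,0]]}}

```text
time: 13.1
eef_pos: [564.9, -19.8, 146.4]
ee_rot: [-3.132, -0.246, 0.002]
wrist_force: [0.1, -0.2, -0.4]
opening: 0.6
grasp_force: 0.2
```

Call:
{"fn": "jog_arm", "kwargs": {"increments": [[[-2,0,0],0,0],[[0,0,0],0,0]]}}

```text
time: 13.27
eef_pos: [563.2, -20.2, 146.5]
ee_rot: [-3.132, -0.246, 0.001]
wrist_force: [0.5, 0.4, 0.4]
opening: 0.3
grasp_force: 0.3
```

Call:
{"fn": "jog_arm", "kwargs": {"increments": [[[-2,0,0],0,0],[[0,0,0],0,0]]}}

```text
time: 13.43
eef_pos: [561.2, -20.6, 146.6]
ee_rot: [-3.132, -0.246, 0.001]
wrist_force: [1.5, -0.6, -0.6]
opening: 0.9
grasp_force: 0.3
```

Call:
{"fn": "jog_arm", "kwargs": {"increments": [[[-2,0,0],0,0],[[0,0,0],0,0]]}}

```text
time: 13.6
eef_pos: [559.5, -20.9, 146.7]
ee_rot: [3.132, 0.246, 0.0]
wrist_force: [2.0, 0.3, -0.3]
opening: 0.3
grasp_force: 0.6
```

```bash
python3 st.py
```

```text
t13.60 rot-frame [-17.4 -42.7 146.7] yaw -0.001 z [ 0. -0. -1.] F [ 2.  -0.  -0.3] open 0.3 q [-0.24  0.33  1.61 -0.    1.19  1.18]
```

Call:
{"fn": "jog_arm", "kwargs": {"increments": [[[-2,0,0],0,0],[[0,0,0],0,0]]}}

```text
time: 13.77
eef_pos: [558.2, -21.2, 146.9]
ee_rot: [3.132, 0.245, 0.003]
wrist_force: [4.0, -0.2, -0.9]
opening: 0.5
grasp_force: 1.6
```

Call:
{"fn": "jog_arm", "kwargs": {"increments": [[[-2,0,0],0,0],[[0,0,0],0,0]]}}

```text
time: 13.93
eef_pos: [557.0, -21.4, 147.1]
ee_rot: [3.132, 0.245, 0.005]
wrist_force: [5.7, 1.7, -1.8]
opening: 0.5
grasp_force: 2.6
```

Call:
{"fn": "jog_arm", "kwargs": {"increments": [[[-2,0,0],0,0],[[0,0,0],0,0],[[0,0,0],0,0]]}}

```text
time: 14.18
eef_pos: [556.0, -21.7, 147.4]
ee_rot: [3.132, 0.245, 0.008]
wrist_force: [8.7, 1.6, -2.9]
opening: 0.6
grasp_force: 3.5
```

The force climbs steadily at the stop. Withdraw and check.

Call:
{"fn": "jog_arm", "kwargs": {"increments": [[[15,0,0],0,0],[[25,0,0],0,0],[[10,0,-20],0,0],[[0,0,-35],0,0],[[0,0,-35],0,0],[[0,-35,0],0,0],[[0,-35,0],0,0],[[0,-35,0],0,0],[[-30,-30,0],0,0],[[-30,-30,0],0,0],[[-30,-30,0],0,0],[[-30,-30,0],0,0],[[-30,-30,0],0,0],[[0,0,0],0,0],[[0,0,0],0,0]]}}

```text
time: 15.43
eef_pos: [416.1, 213.1, 237.0]
ee_rot: [3.131, 0.251, -0.001]
wrist_force: [0.3, -0.9, -0.2]
opening: 0.4
grasp_force: 0.0
```

```bash
python3 - <<'E'
from st import *
st(); shot("top","pics/t6.png",(165,140,305,275),4)
for n,s in(("top",1),("scene",1)):
    print(n,[np.round(proj(camera_params(n),grip(T,TH,.3,a,165)),1) for a in(-.34,-.28,-.2)],proj(camera_params(n),grip(T,TH,.25,-.34,165)))
E
```

```text
t15.43 rot-frame [-122.5  210.8  237. ] yaw 0.003 z [-0.    -0.001 -1.   ] F [ 0.2 -1.  -0.2] open 0.4 q [ 0.23  0.1   1.69 -0.    1.36  1.65]
top [array([273.1, 218.7]), array([272.3, 213.8]), array([271.3, 207.2])] (np.float64(269.0456653658), np.float64(219.6385282677615))
scene [array([233.8, 144.5]), array([233.5, 146.4]), array([233.2, 149.6])] (np.float64(238.13165863553263), np.float64(143.39373282036885))
```

View pics/t6.png

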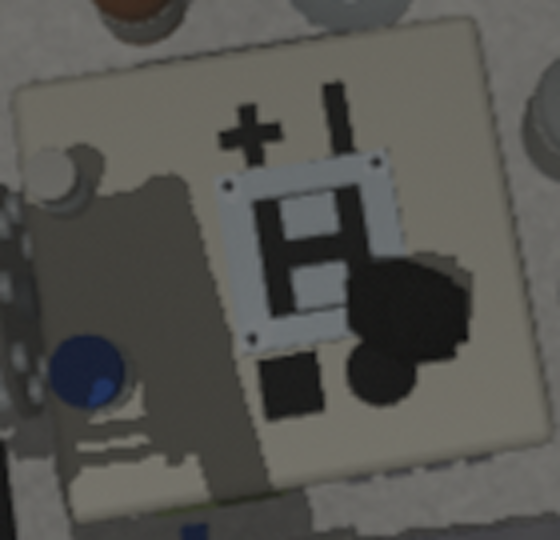

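The lever's top face centre is about px (271.6,218.6), against (273.1,218.7) predicted for fully home. The vial and jar haven't moved, and the robot is clear. Handing in.

```bash
python3 -c "
from plant import *
print(close_job())"
```

```text
the job is handed in; nothing more can be done
None
```

The lever was pushed across the gate and, by the last top-camera check, is fully home in the disc slot with the robot clear; the job is handed in, but no verdict came back.

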